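# Unstack the press adapters into their colour-coded holders

## Task

The five bearing press adapters were left piled in two stacks on the bench. Take both stacks apart and put each adapter back into the round dish with the rim of its own colour, lying flat on the dish's floor and not up on the rim. Keep every adapter upright on the way: do not tip one over.

Things in the scene. Friction and masses are not known exactly. Their poses are not given: they have to be found in the camera images.
- adapter_blue: blue anodised turned disc (press adapter), solid, diameter 66 mm, height 24 mm, about 200 g (varies), round side straight enough to pinch anywhere, a bare metal circle with a black centre on its top face. At the start it stands on the bench as the bottom of one of the two stacks. Origin: centre of its underside; z is up; its yaw means nothing.
- adapter_red: red anodised turned disc (press adapter), solid, diameter 66 mm, height 24 mm, about 200 g (varies), round side straight enough to pinch anywhere, a bare metal circle with a black centre on its top face. At the start it stands on the bench as the bottom of one of the two stacks. Origin: centre of its underside; z is up; its yaw means nothing.
- adapter_yellow: yellow anodised turned disc (press adapter), solid, diameter 50 mm, height 24 mm, about 120 g (varies), round side straight enough to pinch anywhere, a bare metal circle with a black centre on its top face. At the start it lies on either the blue or the red adapter, with the violet one on top of it. Origin: centre of its underside; z is up; its yaw means nothing.
- adapter_green: green anodised turned disc (press adapter), solid, diameter 50 mm, height 24 mm, about 120 g (varies), round side straight enough to pinch anywhere, a bare metal circle with a black centre on its top face. At the start it lies on either the blue or the red adapter. Origin: centre of its underside; z is up; its yaw means nothing.
- adapter_violet: violet anodised turned disc (press adapter), solid, diameter 36 mm, height 24 mm, about 70 g (varies), round side straight enough to pinch anywhere, a bare metal circle with a black centre on its top face. At the start it lies on top of the yellow adapter. Origin: centre of its underside; z is up; its yaw means nothing.
- holder_blue: black round dish with a blue rim and a blue ring on its floor, the place of the blue adapter, fixed to the bench. Outer diameter 96 mm, inner diameter 86 mm, floor 3 mm above the bench, rim 6 mm above the bench. Origin: centre of its underside, on the bench; z is up.
- holder_red: black round dish with a red rim and a red ring on its floor, the place of the red adapter, fixed to the bench. Outer diameter 96 mm, inner diameter 86 mm, floor 3 mm above the bench, rim 6 mm above the bench. Origin: centre of its underside, on the bench; z is up.
- holder_yellow: black round dish with a yellow rim and a yellow ring on its floor, the place of the yellow adapter, fixed to the bench. Outer diameter 80 mm, inner diameter 70 mm, floor 3 mm above the bench, rim 6 mm above the bench. Origin: centre of its underside, on the bench; z is up.
- holder_green: black round dish with a green rim and a green ring on its floor, the place of the green adapter, fixed to the bench. Outer diameter 80 mm, inner diameter 70 mm, floor 3 mm above the bench, rim 6 mm above the bench. Origin: centre of its underside, on the bench; z is up.
- holder_violet: black round dish with a violet rim and a violet ring on its floor, the place of the violet adapter, fixed to the bench. Outer diameter 66 mm, inner diameter 56 mm, floor 3 mm above the bench, rim 6 mm above the bench. Origin: centre of its underside, on the bench; z is up.
Not all that is in view belongs to the job. What is shaped like the holder_blue but white is not meant.

How it is judged (in metres and radians):
At the end, for the whole second after the job is handed in: Every adapter lies in the dish of its own colour, centre within 12 mm of the dish's centre, underside less than 5.5 mm above the bench (on the floor, not on the rim), tilted less than 0.08 rad, released and at rest (horizontal distance between adapter_blue and holder_blue below 0.012 m and height (world z) of each of adapter_blue, adapter_red, adapter_yellow, adapter_green, adapter_violet below 0.0055 m and angle between each of adapter_blue, adapter_red, adapter_yellow, adapter_green, adapter_violet's own z axis and vertical below 0.08 rad and linear speed of each of adapter_blue, adapter_red, adapter_yellow, adapter_green, adapter_violet below 0.02 m/s and angular speed of each of adapter_blue, adapter_red, adapter_yellow, adapter_green, adapter_violet below 0.2 rad/s and horizontal distance between adapter_red and holder_red below 0.012 m and horizontal distance between adapter_yellow and holder_yellow below 0.012 m and horizontal distance between adapter_green and holder_green below 0.012 m and horizontal distance between adapter_violet and holder_violet below 0.012 m); the robot touches nothing.
It fails at once if an adapter is tipped by more than 0.5 rad (angle between any of adapter_blue, adapter_red, adapter_yellow, adapter_green, adapter_violet's own z axis and vertical above 0.5 rad).
It also fails if it takes over 109 s, if anything falls off the work surface, if the arm or the gripper's body presses on something with over 40 N, if the wrist force passes 120 N, or if a joint passes its speed limit or range.

## Robot

A 6-joint arm with a two-finger parallel gripper is mounted at the origin on a cart in front of the work surface, level with it; the furniture and walls round the work are solid. World frame = base frame: x ahead of the robot, y to its left, z up, the work surface at z = 0. Lengths are in m, angles in degrees, forces in N, time in s.
With the tool pointing down it reaches from about 0.3 to 0.85 m from the base axis. Payload 5.4 kg.
Tool frame: the origin (TCP) lies at the very end of the fingers, on their centre line; the grasp point (between the pads) lies 19 mm behind it; y points along the fingers, x is the direction in which the jaws open and shut, and the axes are right-handed (so a half turn about y gives the same grasp; the last joint's range is limited). The gripper opens to 85 mm and grips with 20 to 120 N. Pads are 22 mm wide; open, the fingers measure 114 mm over their backs; the gripper's body (76 mm by 85 mm) begins 54 mm behind the grasp point. The pads swing forward as they close: fully open they stand 13 mm farther back than shut.
Start: joints at [60.785, 9.076, 91.501, -0, 79.423, -12.038], TCP at [0.17, 0.549, 0.231] pointing down, gripper open.
Joint ranges: [-166.64, 166.64], [-54.1, 131.32], [10.49, 154.53], [-73.88, 253.88], [9.74, 151.15], [-171.62, 171.62]. Speed limits (degrees/s): [147.25, 147.25, 180, 180, 180, 180].

## Interface

Orientations are given as [roll, pitch, yaw] about the fixed x, y, z axes, in that order (R = Rz(yaw) Ry(pitch) Rx(roll)).
In Python, from plant import telemetry, optics, arm gives the robot as it stands. The module is installed in compiled form; this text tells all that it offers.
- The arm moves only by the tool jog_arm, never from a script. Its argument "commands" is a list of rows, each a list of 7 numbers: the shift along the world's x, y, z in m, then the turn, a rotation vector about the world's x, y, z in rad, then the opening in per cent of the stroke, from 0 (shut) to 100 (fully open). In form: [[x, y, z, wx, wy, wz, claw], ...]. A call has 1 to 12 rows; each row shifts and turns the pose as measured when the row begins; what a row does not reach is not made up. A row lasts 1/8 s, in which the tool goes at most 62.5 mm and 10.7 degrees, less where a joint would pass 70% of its speed; a pose out of reach is approached as far as the arm can. A call is refused whole if a number of a shift passes 0.0625 or a number of a turn 0.188, either way. A call with a gripper value outside its range is refused whole. The fingers move at their own pace and stop on an object; "force" is the grip in N (left out, the last holds). Time passes only in rows, so rows that do not move let the fingers close. It gives the time, the measured TCP pose, the force and the opening at its end, in the units of the state.
- telemetry.observe(): the state, without advancing time (a new reading comes with each control period).
- optics.snapshot(name): name is "scene" or "top" or "wrist"; returns a dict with "frame" (420x560x3 uint8, red, green, blue), "vertical_fov" (degrees; the focal length in pixels is half the picture's height over the tangent of half this angle, whatever the lens; pixels are square), "cx", "cy" (the principal point, pixels), "k1" (the pictures are not rectified: a ray, as slopes to the right and down, at radius r is drawn at 1 + k1 r^2 times it, then the intrinsics apply), "R" (3x3) and "t" (3): a world point X has camera coordinates R X + t; the wrist camera has in their place "T_tool_cam" (4x4, takes a point from camera to tool coordinates, whose origin is the TCP and whose axes are the tool frame's). Camera axes: x right, y down, z forward; pixel columns grow to the right and rows downward; lengths in m; the calibration is good to about 2 mm. A picture is of the moment at which its call begins: read the wrist's pose just before it. There is no depth.
- arm.job_done(): hands the job in, once; it reports no verdict.
The state is a dict: "time": time; "joint_positions": joint angles; "joint_velocities": joint speeds; "effort": joint torques, N m; "position": TCP position; "tool_rot": TCP orientation; "contact_force": force on the tool from outside, world axes, zero at the start; "moment": the same for the moment, N m; "width": opening from 0.0 (shut) to 1.0 (fully open).
Only numpy, scipy, OpenCV 4.12 (cv2) and the standard library are available. Lean on these libraries where they do the work, as an engineer would, in place of code of your own. Each camera call takes 0.05 s, during which the arm holds its last target. There are 200 camera calls.

## Working session

There is one attempt and no reset: what is moved stays moved. The work goes in short steps, Python scripts to look and compute and a tool call to move; the robot and the scene stay as the last step left them, time stands still between calls to the robot, and variables do not carry over. Pictures are saved under pics/ and viewed, about 12 in all and at most 16, crops included, and the job is handed in when it is done.

Besides the shell and the picture viewer there is one more tool, called after ">>>" by a JSON object that holds its "name" and its "arguments". jog_arm: Moves the arm, as the interface text tells. Its arguments: {"type":"object","properties":{"commands":{"type":"array"},"force":{"type":"number"}},"required":["commands"]}

```bash
mkdir -p pics
cat > h.py <<'E'
import numpy as np, cv2
from plant import telemetry, optics, arm
def snap(n,f):
    s=optics.snapshot(n); cv2.imwrite('pics/'+f,cv2.cvtColor(s['frame'],cv2.COLOR_RGB2BGR)); 
    d={k:v for k,v in s.items() if k!='frame'}; np.save('pics/'+f+'.npy',d,allow_pickle=True); return s
def ray(s,u,v):
    f=210/np.tan(np.radians(s['vertical_fov'])/2); d=np.array([(u-s['cx'])/f,(v-s['cy'])/f]); p=d.copy()
    for _ in range(20): p=d/(1+s['k1']*(p@p))
    return np.array([p[0],p[1],1.])
def world(s,u,v,z):
    R=np.array(s['R']);t=np.array(s['t']); c=-R.T@t; d=R.T@ray(s,u,v); return c+d*(z-c[2])/d[2]
def load(f): return np.load('pics/'+f+'.npy',allow_pickle=True).item()
E
python3 - <<'E'
from h import *
st=telemetry.observe(); print({k:np.round(v,3) for k,v in st.items()})
a=snap('top','top.png');b=snap('scene','scene.png')
for s in(a,b): print(s['vertical_fov'],s['cx'],s['cy'],s['k1'],-np.array(s['R']).T@s['t'])
E
```

```text
{'time': np.float64(0.0), 'joint_positions': array([ 6.0784e+01,  9.1130e+00,  9.1572e+01, -1.0000e-03,  7.9425e+01,
       -1.2039e+01]), 'joint_velocities': array([-0.005, -0.05 ,  0.035,  0.06 ,  0.014, -0.023]), 'effort': array([ 1.0000e-03, -3.9600e+01, -3.3143e+01, -0.0000e+00,  8.0000e-03,
        0.0000e+00]), 'position': array([0.17 , 0.549, 0.23 ]), 'tool_rot': array([-89.978,   0.108,  72.823]), 'contact_force': array([-0.841,  0.392,  0.07 ]), 'moment': array([ 0.037, -0.022, -0.026]), 'width': np.float64(1.001)}
54.34128157085032 273.41900239774066 208.36280669335488 -0.032593353499702084 [0.25965493 0.18897185 1.39954242]
47.51706366411014 274.1425784427039 205.908146098366 -0.08864375665821284 [-0.39348003 -0.73839194  0.84241858]
```

View pics/top.png

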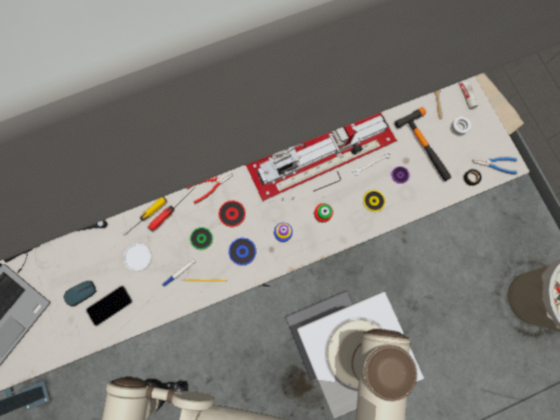

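View pics/scene.png

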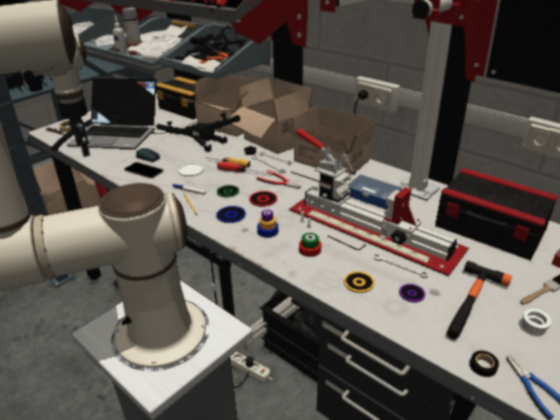

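The top view shows the dishes: red (232,213), green (201,238), blue (242,251), yellow (374,201), violet (400,174). The stacks are at (283,232), violet/yellow/blue, and (324,212), green/red. The white decoy is at (138,257). I'll enlarge this area.

Run:
```python
from h import *
im=cv2.imread('pics/top.png'); c=im[160:270,180:340]; cv2.imwrite('pics/c1.png',cv2.resize(c,None,fx=5,fy=5,interpolation=cv2.INTER_CUBIC))
s=load('top.png')
for n,u,v,z in [('red',232,213,.004),('green',201,238,.004),('blue',242,251,.004),('yellow',374,201,.004),('violet',400,174,.004),('stackV',283,232,.072),('stackG',324,212,.048)]:
    w=world(s,u,v,z);print(n,w.round(4),np.hypot(w[0],w[1]).round(3),np.degrees(np.arctan2(w[1],w[0])).round(1))
print((world(s,240,200,0)-world(s,241,200,0)).round(5))
```

```text
red [0.5955 0.2184 0.004 ] 0.634 20.1
green [0.5537 0.349  0.004 ] 0.655 32.2
blue [0.4583 0.2343 0.004 ] 0.515 27.1
yellow [ 0.4462 -0.2586  0.004 ] 0.516 -30.1
violet [ 0.5006 -0.3873  0.004 ] 0.633 -37.7
stackV [0.4558 0.0847 0.072 ] 0.464 10.5
stackG [ 0.4699 -0.0716  0.048 ] 0.475 -8.7
[0.00134 0.00327 0.     ]
```

View pics/c1.png

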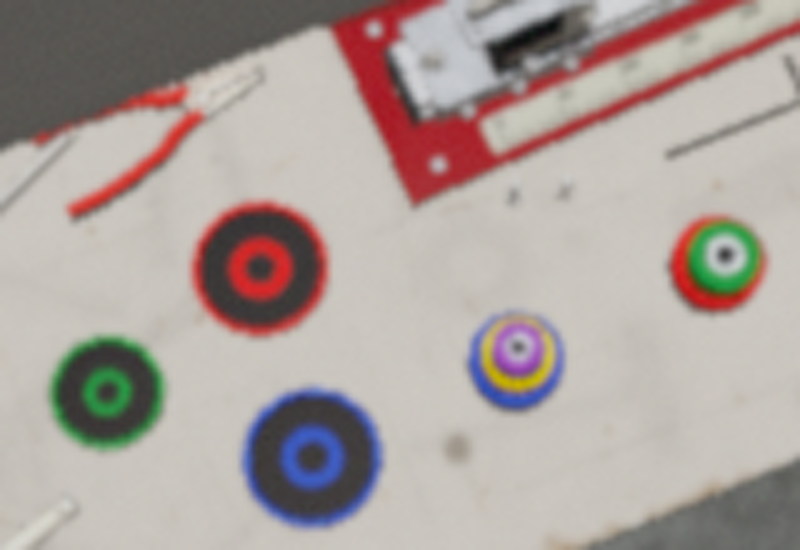

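The crop puts the centres at: red dish (231.8,213.2), green (200.9,238.0), blue (242.1,251.0), violet top (283.2,229.2), green top (324.6,210.6). Next I'll move above the three left dishes for a close wrist look.

>>> {"name": "jog_arm", "arguments": {"commands": [[0.04,-0.035,0.012,0,0,0,100],[0.04,-0.035,0.012,0,0,0,100],[0.04,-0.035,0.012,0,0,0,100],[0.04,-0.035,0.012,0,0,0,100],[0.04,-0.035,0.012,0,0,0,100],[0.04,-0.035,0.012,0,0,0,100],[0.04,-0.035,0.012,0,0,0,100],[0.04,-0.035,0.012,0,0,0,100],[0,0,0,0,0,0,100],[0,0,0,0,0,0,100]], "force": 40}}

```text
time: 1.35
position: [0.4949, 0.257, 0.3236]
tool_rot: [-89.7, 0.5, 73.0]
contact_force: [-0.4, 0.3, 0.2]
width: 1.001
```

```bash
cat >> h.py <<'E'
from scipy.spatial.transform import Rotation as Ro
def wsnap(f):
    st=telemetry.observe(); s=snap('wrist',f); T=np.eye(4); T[:3,:3]=Ro.from_euler('xyz',st['tool_rot'],degrees=True).as_matrix(); T[:3,3]=st['position']
    C=T@np.array(s['T_tool_cam']); s['R']=C[:3,:3].T; s['t']=-C[:3,:3].T@C[:3,3]
    np.save('pics/'+f+'.npy',{k:v for k,v in s.items() if k!='frame'},allow_pickle=True); return s,st
def proj(s,X):
    p=np.array(s['R'])@X+s['t']; q=p[:2]/p[2]; f=210/np.tan(np.radians(s['vertical_fov'])/2); return q*(1+s['k1']*(q@q))*f+[s['cx'],s['cy']]
E
python3 - <<'E'
from h import *
s,st=wsnap('w1.png'); print(st['position'].round(4),st['tool_rot'].round(2),st['time'],np.array(s['T_tool_cam']).round(3))
t=load('top.png')
for n,u,v,z in [('red',231.8,213.2,.004),('green',200.9,238,.004),('blue',242.1,251,.004),('yellow',374,201,.004),('violet',400,174,.004),('stackV',283.2,229.2,.072),('stackG',324.6,210.6,.048)]:
    w=world(t,u,v,z);print(n,w.round(4),proj(s,w).round())
E
```

```text
[0.4949 0.257  0.3236] [-89.67   0.49  72.96] 1.35 [[ 1.    -0.    -0.001 -0.001]
 [ 0.001 -0.325  0.946 -0.142]
 [-0.001 -0.946 -0.325  0.084]
 [ 0.     0.     0.     1.   ]]
red [0.5951 0.2193 0.004 ] [278. 227.]
green [0.5539 0.3494 0.004 ] [352. 180.]
blue [0.4582 0.234  0.004 ] [260. 141.]
yellow [ 0.4462 -0.2586  0.004 ] [-24. 224.]
violet [ 0.5006 -0.3873  0.004 ] [-65. 271.]
stackV [0.4642 0.0805 0.072 ] [147. 187.]
stackG [ 0.4736 -0.0754  0.048 ] [ 61. 219.]
```

View pics/w1.png

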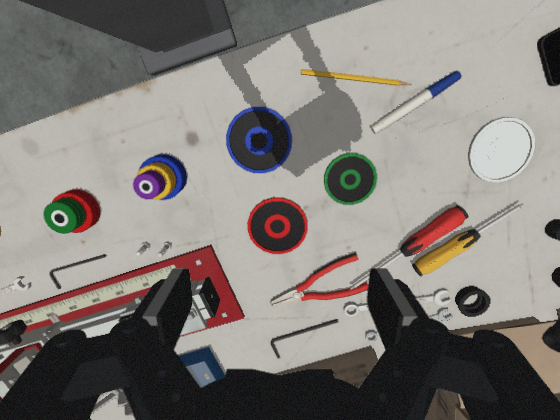

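The wrist view shows red dish (278,226), green dish (350,179), blue dish (259,140), violet top (149,186) and green top (60,217). All sit within about 2 px of the top-camera predictions. Computing wrist-based positions with the same pixels, and moving on to the violet stack.

Run:
```python
from h import *
s=load('w1.png')
im=cv2.imread('pics/w1.png'); hsv=cv2.cvtColor(im,cv2.COLOR_BGR2HSV)
for n,u,v,z,r in [('red',278,226,.005,.043),('green',350,179,.005,.035),('blue',259,140,.005,.043),('V',149,186,.072,0),('G',60,217,.048,0)]:
    print(n,world(s,u,v,z).round(4))
    if r:
        # saturated rim pixels -> world -> circle centre by min enclosing circle
        m=np.zeros(im.shape[:2],np.uint8); cv2.circle(m,(u,v),40,255,-1)
        hue={'red':0,'green':65,'blue':116}[n]; h=hsv[...,0].astype(int); d=np.minimum(abs(h-hue),180-abs(h-hue))
        ys,xs=np.where((m>0)&(d<12)&(hsv[...,1]>110)&(hsv[...,2]>60))
        P=np.array([world(s,x,y,.005)[:2] for x,y in zip(xs,ys)]); 
        c,R=cv2.minEnclosingCircle((P*1000).astype(np.float32)); print('  fit',np.round(c,1),round(R,1),len(xs))
```

```text
red [0.593 0.22  0.005]
  fit [592.9 218.1] 48.3 991
green [0.5513 0.347  0.005 ]
  fit [551.4 346.7] 39.9 715
blue [0.4557 0.2333 0.005 ]
  fit [456.1 232.5] 47.9 1106
V [0.4637 0.0829 0.072 ]
G [ 0.4708 -0.0753  0.048 ]
```

>>> {"name": "jog_arm", "arguments": {"commands": [[-0.006,-0.035,-0.026,0,0,0,100],[-0.006,-0.035,-0.026,0,0,0,100],[-0.006,-0.035,-0.026,0,0,0,100],[-0.006,-0.035,-0.026,0,0,0,100],[-0.006,-0.035,-0.026,0,0,0,100],[0,0,0,0,0,0,100],[0,0,0,0,0,0,100]]}}

```text
time: 2.28
position: [0.4574, 0.0864, 0.1885]
tool_rot: [-89.6, 0.4, 73.9]
contact_force: [-0.4, 0.1, 0.0]
width: 1.001
```

Run:
```python
from h import *
s,st=wsnap('w2.png'); print(st['position'].round(4),st['tool_rot'].round(2),proj(s,np.array([.464,.082,.072])))
```

```text
[0.4574 0.0864 0.1885] [-89.57   0.38  73.86] [279.39851521 210.7045676 ]
```

View pics/w2.png

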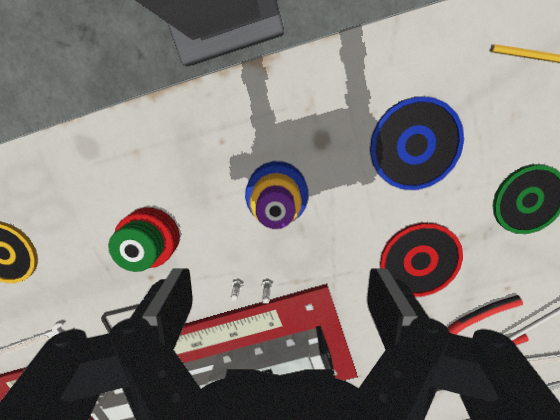

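Violet's top is at (275,211), green's top (131,250), and the left edge of the yellow dish is visible. I'll compute violet, green, and the yellow/blue and red discs below them.

Run:
```python
from h import *
s=load('w2.png')
im=cv2.imread('pics/w2.png')
print('V',world(s,275,211,.072).round(4),'G',world(s,131.5,250,.048).round(4))
c=im[150:280,100:320]; cv2.imwrite('pics/c2.png',cv2.resize(c,None,fx=3.6,fy=3.6,interpolation=cv2.INTER_CUBIC))
```

```text
V [0.4632 0.0782 0.072 ] G [ 0.4712 -0.0768  0.048 ]
```

View pics/c2.png

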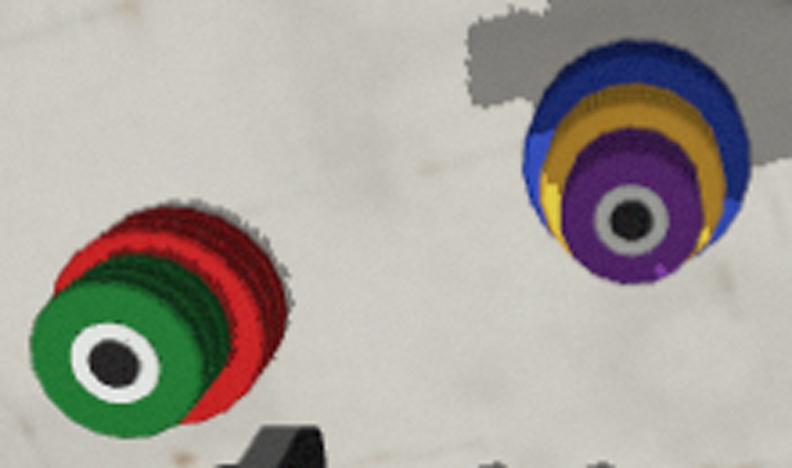

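>>> {"name": "jog_arm", "arguments": {"commands": [[0.006,-0.008,-0.02,0.004,-0.009,0,75],[0,0,-0.04,0,0,0,75],[0,0,-0.035,0,0,0,75],[0,0,-0.02,0,0,0,75],[0,0,0,0,0,0,75]]}}

```text
time: 2.95
position: [0.4681, 0.084, 0.0761]
tool_rot: [-90.7, -0.2, 74.4]
contact_force: [-0.0, -0.2, 0.6]
width: 0.752
```

>>> {"name": "jog_arm", "arguments": {"commands": [[-0.0045,-0.0055,0,0.004,0.01,0,75],[0,0,0,0,0,0,75],[0,0,-0.012,0,0,0,75],[0,0,-0.012,0,0,0,75],[0,0,0,0,0,0,75]]}}

```text
time: 3.58
position: [0.4662, 0.0788, 0.0542]
tool_rot: [-90.4, -0.3, 74.5]
contact_force: [0.7, -0.0, 0.3]
width: 0.746
```

>>> {"name": "jog_arm", "arguments": {"commands": [[-0.002,0,-0.001,0,0,0,30],[0,0,0,0,0,0,0],[0,0,0,0,0,0,0],[0,0,0,0,0,0,0],[0,0,0,0,0,0,0]], "force": 40}}

```text
time: 4.2
position: [0.4643, 0.0788, 0.0534]
tool_rot: [-90.4, -0.3, 74.5]
contact_force: [0.1, -0.2, 0.2]
width: 0.4
```

>>> {"name": "jog_arm", "arguments": {"commands": [[0,0,0.03,0,0,0,0],[0,0,0.05,0,0,0,0],[0,0,0.05,0,0,0,0],[0.004,-0.045,0.02,0,0,0,0],[0.004,-0.045,0,0,0,0,0],[0.004,-0.045,0,0,0,0,0],[0.004,-0.045,0,0,0,0,0],[0.004,-0.045,0,0,0,0,0],[0.004,-0.045,0,0,0,0,0],[0.004,-0.045,0,0,0,0,0],[0,0,0,0,0,0,0],[0,0,0,0,0,0,0]]}}

```text
time: 5.7
position: [0.4901, -0.2455, 0.2084]
tool_rot: [-90.5, -0.3, 74.6]
contact_force: [0.8, 0.4, 0.2]
width: 0.405
```

Run:
```python
from h import *
s,st=wsnap('w3.png'); print(st['position'].round(4),st['tool_rot'].round(2),st['width'],proj(s,np.array([.446,-.259,.005])),proj(s,np.array([.5,-.387,.005])))
```

```text
[ 0.4901 -0.2455  0.2084] [-90.49  -0.31  74.65] 0.4045225082721512 [257.31789875 141.87716227] [167.15353469 215.42722222]
```

View pics/w3.png

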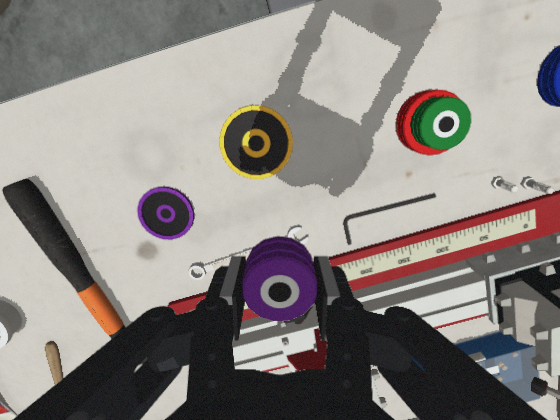

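The held violet disc's top is at (280,291), centred and level in the jaws. The violet dish is at (166,213) and the yellow dish at (256,142).

Run:
```python
from h import *
s=load('w3.png'); im=cv2.imread('pics/w3.png')
print('V',world(s,166.5,213.5,.003).round(4),'Y',world(s,256.5,142.5,.003).round(4),'G',world(s,446,124,.048).round(4),'held',world(s,280,291,.2084+.0186).round(4))
hsv=cv2.cvtColor(im,cv2.COLOR_BGR2HSV);h=hsv[...,0].astype(int)
for n,u,v,hue in [('V',166,213,141),('Y',256,142,27)]:
    m=np.zeros(h.shape,np.uint8); cv2.circle(m,(u,v),42,255,-1)
    ys,xs=np.where((m>0)&(abs(h-hue)<14)&(hsv[...,1]>90)&(hsv[...,2]>50))
    P=np.array([world(s,x,y,.005)[:2] for x,y in zip(xs,ys)]);print(n,cv2.minEnclosingCircle((P*1000).astype(np.float32)),len(xs))
```

```text
V [ 0.498  -0.3878  0.003 ] Y [ 0.4466 -0.2603  0.003 ] G [ 0.4722 -0.0773  0.048 ] held [ 0.4891 -0.2467  0.227 ]
V ((496.8216552734375, -388.1625061035156), 33.503028869628906) 943
Y ((446.7911071777344, -261.0457458496094), 40.30997848510742) 1648
```

>>> {"name": "jog_arm", "arguments": {"commands": [[0.002,-0.036,-0.01,0,0,0,0],[0.002,-0.036,-0.03,0,0,0,0],[0.002,-0.036,-0.03,0,0,0,0],[0.002,-0.036,-0.03,0,0,0,0],[0,0,-0.03,0,0,0,0],[0,0,-0.02,0,0,0,0],[0,0,0,0,0,0,0],[0,0,0,0,0,0,0]]}}

```text
time: 6.75
position: [0.5025, -0.3845, 0.0575]
tool_rot: [-90.8, -0.2, 75.4]
contact_force: [-0.8, -0.4, 0.2]
width: 0.403
```

>>> {"name": "jog_arm", "arguments": {"commands": [[-0.005,-0.0035,-0.015,0.004,0.013,0,0],[0,0,-0.015,0,0,0,0],[0,0,-0.01,0,0,0,0],[0,0,0,0,0,0,0],[0,0,0,0,0,0,0]]}}

```text
time: 7.38
position: [0.4982, -0.3888, 0.017]
tool_rot: [-90.1, -0.2, 75.5]
contact_force: [-0.8, -1.1, -0.8]
width: 0.402
```

>>> {"name": "jog_arm", "arguments": {"commands": [[0,0,-0.004,0,0,0,0],[0,0,-0.003,0,0,0,0],[0,0,0,0,0,0,0],[0,0,0,0,0,0,0]]}}

```text
time: 7.88
position: [0.4987, -0.3893, 0.0105]
tool_rot: [-90.2, -0.1, 75.5]
contact_force: [0.2, 0.1, -1.3]
width: 0.404
```

>>> {"name": "jog_arm", "arguments": {"commands": [[0,0,-0.0015,0,0,0,0],[0,0,0,0,0,0,0],[0,0,0,0,0,0,50],[0,0,0,0,0,0,60],[0,0,0.01,0,0,0,75],[0,0,0.04,0,0,0,75],[0,0,0.05,0,0,0,75],[0,0,0.05,0,0,0,75],[-0.005,0.04,0.02,0,0,0,75],[-0.005,0.05,0,0,0,0,75],[-0.005,0.05,0,0,0,0,75],[-0.005,0.05,0,0,0,0,75]]}}

```text
time: 9.38
position: [0.4789, -0.1984, 0.1925]
tool_rot: [-90.9, 0.2, 75.2]
contact_force: [-0.5, 0.1, -0.0]
width: 0.751
```

```bash
cat >> h.py <<'E'
def fit(s,im,u,v,hue,z,rad,tol=12,smin=100,vmin=60):
    hsv=cv2.cvtColor(im,cv2.COLOR_BGR2HSV);h=hsv[...,0].astype(int)
    m=np.zeros(h.shape,np.uint8); cv2.circle(m,(int(u),int(v)),rad,255,-1); d=np.minimum(abs(h-hue),180-abs(h-hue))
    ys,xs=np.where((m>0)&(d<tol)&(hsv[...,1]>smin)&(hsv[...,2]>vmin))
    P=np.array([world(s,x,y,z)[:2] for x,y in zip(xs,ys)]);c,r=cv2.minEnclosingCircle((P*1000).astype(np.float32)); return np.round(c,1),round(r,1)
E
python3 - <<'E'
from h import *
s,st=wsnap('w4.png'); print(st['time'],st['position'].round(4),st['tool_rot'].round(2),proj(s,np.array([.4975,-.388,.027])))
E
```

```text
9.375 [ 0.4789 -0.1984  0.1925] [-90.85   0.19  75.17] [119.30140627 242.82571431]
```

View pics/w4.png

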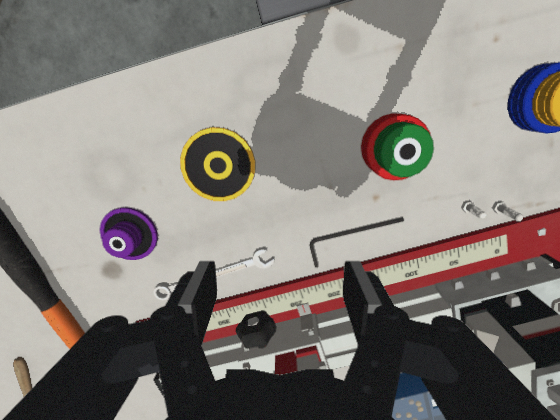

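The violet disc is in its dish, with its ring at (117,243) against the predicted (119,243), so it is placed to about 2–3 mm. Green is next, with its top at (408,151).

>>> {"name": "jog_arm", "arguments": {"commands": [[-0.002,0.04,-0.02,0,0,0,90],[-0.002,0.04,-0.02,0.004,0.014,0,90],[-0.002,0.036,-0.02,0,0,0,90],[0,0,-0.02,0,0,0,90],[0,0,-0.01,0,0,0,90],[0,0,0,0,0,0,90],[0,0,0,0,0,0,90]]}}

```text
time: 10.3
position: [0.4744, -0.0738, 0.1063]
tool_rot: [-90.5, 0.1, 75.5]
contact_force: [0.1, 0.2, -0.1]
width: 0.904
```

Run:
```python
from h import *
s=load('w4.png'); print(world(s,408,151,.048).round(4))
s,st=wsnap('w5.png'); print(st['position'].round(4),st['tool_rot'].round(2),proj(s,np.array([.4715,-.077,.048])))
```

```text
[ 0.4719 -0.0766  0.048 ]
[ 0.4744 -0.0738  0.1063] [-9.048e+01  8.000e-02  7.549e+01] [276.3131156  224.15363566]
```

View pics/w5.png

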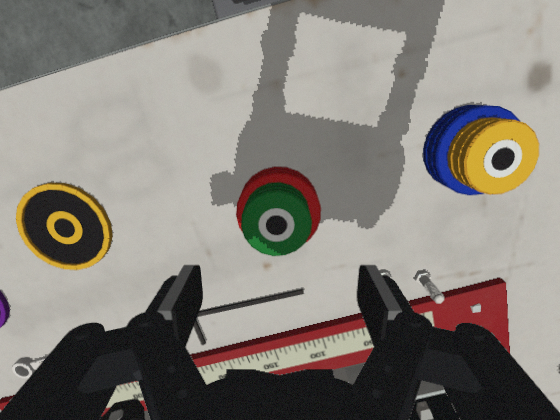

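Green's ring is at (276,225), matching the prediction, and yellow's top is at (504,158). Descending on green.

>>> {"name": "jog_arm", "arguments": {"commands": [[-0.003,-0.0035,-0.02,0,0,0,90],[0,0,-0.03,0,0,0,90],[0,0,-0.015,0,0,0,90],[0,0,0,0,0,0,90],[0,0,0,0,0,0,90]]}}

```text
time: 10.98
position: [0.4753, -0.0803, 0.0444]
tool_rot: [-91.0, 0.2, 75.4]
contact_force: [1.3, -0.8, -0.4]
width: 0.906
```

Run:
```python
from h import *
s=load('w5.png'); print(world(s,504,158,.048).round(4), world(s,276,225,.048).round(4))
```

```text
[0.4637 0.0785 0.048 ] [ 0.4721 -0.0774  0.048 ]
```

>>> {"name": "jog_arm", "arguments": {"commands": [[-0.0035,0.003,-0.004,0.0045,0.017,0,90],[0,0,-0.006,0,0,0,90],[0,0,-0.004,0,0,0,90],[0,0,0,0,0,0,90],[0,0,0,0,0,0,30],[0,0,0,0,0,0,0],[0,0,0,0,0,0,0],[0,0,0,0,0,0,0],[0,0,0,0,0,0,0]], "force": 40}}

```text
time: 12.1
position: [0.4733, -0.0777, 0.0317]
tool_rot: [-90.2, 0.2, 75.4]
contact_force: [1.2, -0.0, -0.1]
width: 0.568
```

>>> {"name": "jog_arm", "arguments": {"commands": [[0,0,0.02,0,0,0,0],[0,0,0.05,0,0,0,0],[0,0,0.05,0,0,0,0],[0.008,0.044,0.02,0,0,0,0],[0.008,0.044,0,0,0,0,0],[0.008,0.044,0,0,0,0,0],[0.008,0.044,0,0,0,0,0],[0.008,0.044,0,0,0,0,0],[0.008,0.044,0,0,0,0,0],[0.008,0.044,0,0,0,0,0],[0.008,0.044,0,0,0,0,0],[0,0,0,0,0,0,0]]}}

```text
time: 13.6
position: [0.5342, 0.2858, 0.1727]
tool_rot: [-89.9, 0.2, 75.2]
contact_force: [0.1, -1.5, -0.8]
width: 0.568
```

>>> {"name": "jog_arm", "arguments": {"commands": [[0.01,0.031,-0.02,0,0,0,0],[0.009,0.031,-0.03,0,0,0,0],[0,0,-0.03,0,0,0,0],[0,0,-0.03,0,0,0,0],[0,0,0,0,0,0,0],[0,0,0,0,0,0,0]]}}

```text
time: 14.35
position: [0.5537, 0.3452, 0.0594]
tool_rot: [-89.9, 0.4, 75.1]
contact_force: [0.8, -1.0, -0.7]
width: 0.566
```

Run:
```python
from h import *
s,st=wsnap('w6.png'); print(st['position'].round(4),st['tool_rot'].round(2),proj(s,np.array([.5525,.348,.003])))
```

```text
[0.5537 0.3452 0.0594] [-89.89   0.45  75.07] [285.81208681 226.22408443]
```

View pics/w6.png

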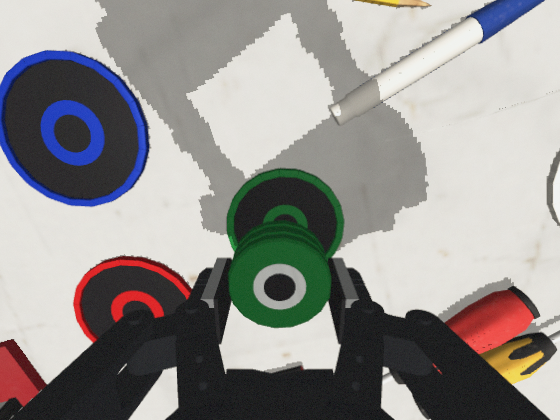

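The green dish is centred at column 285, agreeing with the prediction, and the disc is held level. Lowering.

>>> {"name": "jog_arm", "arguments": {"commands": [[0,0.003,-0.012,0,0,0,0],[0,0,-0.015,0,0,0,0],[0,0,-0.01,0,0,0,0],[0,0,-0.003,0,0,0,0],[0,0,0,0,0,0,0],[0,0,0,0,0,0,0]]}}

```text
time: 15.15
position: [0.5549, 0.3486, 0.019]
tool_rot: [-90.0, 0.3, 75.1]
contact_force: [0.4, -1.0, -1.4]
width: 0.563
```

>>> {"name": "jog_arm", "arguments": {"commands": [[-0.001,0,-0.004,0,0,0,0],[0,0,-0.002,0,0,0,0],[0,0,-0.001,0,0,0,0],[0,0,0,0,0,0,0]]}}

```text
time: 15.65
position: [0.5543, 0.3488, 0.0123]
tool_rot: [-90.1, 0.3, 75.1]
contact_force: [-0.0, 0.4, -1.1]
width: 0.564
```

>>> {"name": "jog_arm", "arguments": {"commands": [[0,0,-0.0012,0,0,0,0],[0,0,0,0,0,0,0],[0,0,0,0,0,0,65],[0,0,0,0,0,0,75],[0,0,0.01,0,0,0,90],[0,0,0.04,0,0,0,90],[0,0,0.05,0,0,0,90],[-0.015,-0.045,0.02,0,0,0,90],[-0.015,-0.045,0,0,0,0,90],[-0.015,-0.045,0,0,0,0,90],[-0.015,-0.045,0,0,0,0,90],[-0.015,-0.045,0,0,0,0,90]]}}

```text
time: 17.15
position: [0.4812, 0.1207, 0.1441]
tool_rot: [-90.9, -0.1, 75.4]
contact_force: [0.9, -0.5, 0.2]
width: 0.9
```

Run:
```python
from h import *
s,st=wsnap('w7.png'); print(st['position'].round(4),st['tool_rot'].round(2),proj(s,np.array([.5525,.348,.027])),proj(s,np.array([.4637,.0785,.048])))
```

```text
[0.4812 0.1207 0.1441] [-9.094e+01 -5.000e-02  7.535e+01] [544.6608618  211.50100511] [224.91349808 200.3966736 ]
```

View pics/w7.png

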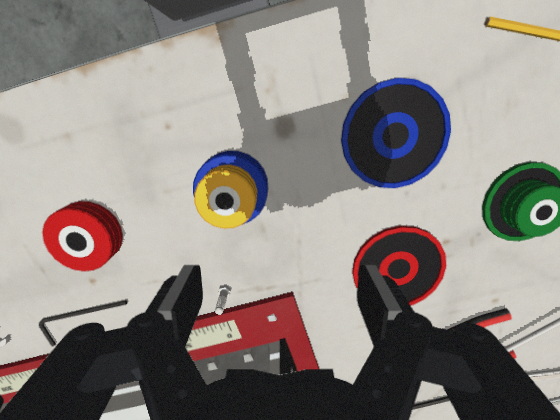

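Green sits in its dish with its ring at (544,212) as predicted. Yellow's ring is at (225,201), also as predicted. Going to yellow.

>>> {"name": "jog_arm", "arguments": {"commands": [[-0.009,-0.02,-0.01,0.004,0.012,0,90],[-0.008,-0.02,-0.02,0,0,0,90],[0,0,-0.03,0,0,0,90],[0,0,-0.02,0,0,0,90],[0,0,0,0,0,0,90],[0,0,0,0,0,0,90]]}}

```text
time: 17.95
position: [0.4656, 0.0733, 0.0686]
tool_rot: [-90.8, -0.0, 75.0]
contact_force: [0.2, 1.0, -0.1]
width: 0.896
```

>>> {"name": "jog_arm", "arguments": {"commands": [[-0.002,0.005,-0.01,0.004,0.013,0,90],[0,0,-0.015,0,0,0,90],[0,0,-0.01,0,0,0,90],[0,0,0,0,0,0,90],[0,0,0,0,0,0,90]]}}

```text
time: 18.58
position: [0.4646, 0.0789, 0.0327]
tool_rot: [-90.1, -0.1, 75.1]
contact_force: [0.0, 0.1, 0.2]
width: 0.903
```

>>> {"name": "jog_arm", "arguments": {"commands": [[-0.001,0,-0.001,0,0,0,30],[0,0,0,0,0,0,0],[0,0,0,0,0,0,0],[0,0,0,0,0,0,0],[0,0,0,0,0,0,0]]}}

```text
time: 19.2
position: [0.4639, 0.0788, 0.0323]
tool_rot: [-90.2, -0.1, 75.1]
contact_force: [0.1, 0.5, -1.3]
width: 0.567
```

>>> {"name": "jog_arm", "arguments": {"commands": [[0,0,0.02,0,0,0,0],[0,0,0.045,0,0,0,0],[0,0,0.04,0,0,0,0],[-0.003,-0.042,0,0,0,0,0],[-0.003,-0.042,0,0,0,0,0],[-0.003,-0.042,0,0,0,0,0],[-0.003,-0.042,0,0,0,0,0],[-0.003,-0.042,0,0,0,0,0],[-0.003,-0.042,0,0,0,0,0],[-0.003,-0.042,0,0,0,0,0],[0,-0.02,0,0,0,0,0],[0,0,0,0,0,0,0]]}}

```text
time: 20.7
position: [0.4394, -0.2438, 0.1399]
tool_rot: [-90.2, -0.1, 75.2]
contact_force: [-0.4, 0.7, -1.6]
width: 0.563
```

>>> {"name": "jog_arm", "arguments": {"commands": [[0.007,-0.016,-0.02,0,0,0,0],[0,0,-0.03,0,0,0,0],[0,0,-0.03,0,0,0,0],[0,0,-0.01,0,0,0,0],[0,0,0,0,0,0,0],[0,0,0,0,0,0,0]]}}

```text
time: 21.45
position: [0.4489, -0.2538, 0.0492]
tool_rot: [-90.2, -0.2, 75.5]
contact_force: [-0.3, -0.2, -1.1]
width: 0.566
```

Run:
```python
from h import *
s,st=wsnap('w8.png'); print(st['position'].round(4),st['tool_rot'].round(2),proj(s,np.array([.4467,-.2605,.003])))
```

```text
[ 0.4489 -0.2538  0.0492] [-90.24  -0.2   75.53] [270.89166917 233.80503949]
```

View pics/w8.png

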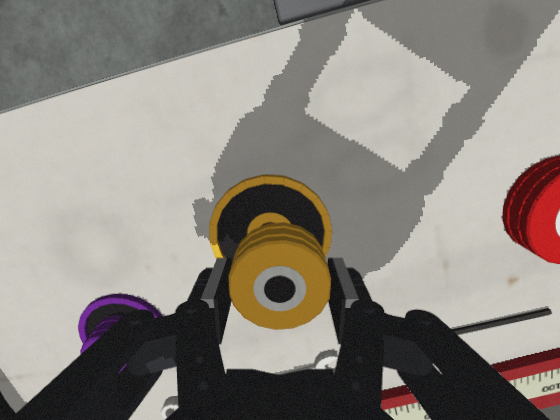

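The yellow dish is centred at column 270, as predicted. I'll shift about 7 mm in −y and lower.

>>> {"name": "jog_arm", "arguments": {"commands": [[-0.002,-0.007,-0.005,0,0,0,0],[0,0,-0.012,0,0,0,0],[0,0,-0.01,0,0,0,0],[0,0,0,0,0,0,0],[0,0,0,0,0,0,0]]}}

```text
time: 22.12
position: [0.4474, -0.2624, 0.0217]
tool_rot: [-90.4, -0.1, 75.5]
contact_force: [0.0, 0.1, -0.8]
width: 0.568
```

>>> {"name": "jog_arm", "arguments": {"commands": [[0,0.001,-0.005,0.002,0.006,0,0],[0,0,-0.003,0,0,0,0],[0,0,-0.001,0,0,0,0],[0,0,0,0,0,0,0]]}}

```text
time: 22.62
position: [0.4477, -0.2614, 0.0125]
tool_rot: [-90.0, -0.1, 75.5]
contact_force: [0.2, 0.1, -1.8]
width: 0.569
```

>>> {"name": "jog_arm", "arguments": {"commands": [[0,0,-0.0008,0,0,0,0],[0,0,0,0,0,0,0],[0,0,0,0,0,0,65],[0,0,0,0,0,0,75],[0,0,0.01,0,0,0,90],[0,0,0.04,0,0,0,100],[0,0,0.05,0,0,0,100],[0.003,0.042,0,0,0,0,100],[0.003,0.042,0,0,0,0,100],[0.003,0.042,0,0,0,0,100],[0,0,0,0,0,0,100]]}}

```text
time: 24.0
position: [0.4591, -0.1343, 0.1219]
tool_rot: [-90.6, 0.1, 75.4]
contact_force: [0.9, -0.2, -0.2]
width: 0.998
```

Run:
```python
from h import *
print(world(load('w7.png'),75,241,.024).round(4))
s,st=wsnap('w9.png'); print(st['position'].round(4),st['tool_rot'].round(2),proj(s,np.array([.4467,-.2605,.027])))
```

```text
[ 0.4729 -0.0769  0.024 ]
[ 0.4591 -0.1343  0.1219] [-9.060e+01  5.000e-02  7.539e+01] [131.06475527 231.20361731]
```

View pics/w9.png

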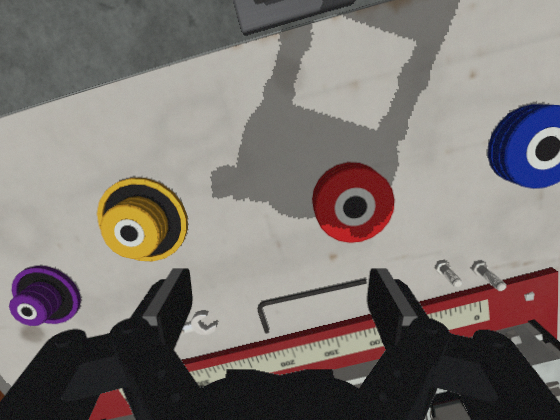

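Yellow is placed, with its ring at (130,233) against the predicted (131,231). The red disc's ring is at (355,208). Moving over red.

Run:
```python
from h import *
s=load('w9.png'); print(world(s,355,208,.024).round(4),world(s,547,149,.024).round(4))
```

```text
[ 0.4746 -0.0762  0.024 ] [0.4644 0.0778 0.024 ]
```

>>> {"name": "jog_arm", "arguments": {"commands": [[0.006,0.028,-0.01,0.002,0.01,0,100],[0.006,0.028,-0.02,0,0,0,100],[0,0,-0.03,0,0,0,100],[0,0,0,0,0,0,100],[0,0,0,0,0,0,100]]}}

```text
time: 24.68
position: [0.4751, -0.085, 0.0652]
tool_rot: [-90.5, 0.3, 75.0]
contact_force: [0.3, 0.3, 0.0]
width: 1.002
```

>>> {"name": "jog_arm", "arguments": {"commands": [[-0.001,0.008,-0.01,0.002,0.008,0,100],[0,0,-0.02,0,0,0,100],[0,0,0,0,0,0,100],[0,0,0,0,0,0,100]]}}

```text
time: 25.18
position: [0.4766, -0.0782, 0.0375]
tool_rot: [-90.4, 0.4, 74.9]
contact_force: [-0.1, -0.5, 0.5]
width: 1.0
```

>>> {"name": "jog_arm", "arguments": {"commands": [[-0.003,0.0015,-0.008,0.002,0.005,0,100],[0,0,-0.015,0,0,0,100],[0,0,-0.006,0,0,0,100],[0,0,0,0,0,0,100],[0,0,0,0,0,0,100]]}}

```text
time: 25.8
position: [0.4739, -0.0768, 0.0073]
tool_rot: [-90.1, 0.4, 74.9]
contact_force: [0.9, 0.6, 0.4]
width: 0.999
```

>>> {"name": "jog_arm", "arguments": {"commands": [[0,0,-0.002,0,0,0,60],[0,0,0,0,0,0,0],[0,0,0,0,0,0,0],[0,0,0,0,0,0,0]], "force": 50}}

```text
time: 26.3
position: [0.4746, -0.0771, 0.0059]
tool_rot: [-90.2, 0.4, 74.9]
contact_force: [0.3, 0.2, 0.1]
width: 0.75
```

>>> {"name": "jog_arm", "arguments": {"commands": [[0,0,0.015,0,0,0,0],[0,0,0.045,0,0,0,0],[0,0,0.045,0,0,0,0],[0.013,0.036,0.02,0,0,0,0],[0.015,0.038,0,0,0,0,0],[0.015,0.038,0,0,0,0,0],[0.015,0.038,0,0,0,0,0],[0.015,0.038,0,0,0,0,0],[0.015,0.038,0,0,0,0,0],[0,0,0,0,0,0,0]]}}

```text
time: 27.55
position: [0.5641, 0.1564, 0.1441]
tool_rot: [-90.6, 0.3, 74.8]
contact_force: [-0.9, -0.6, -1.9]
width: 0.749
```

>>> {"name": "jog_arm", "arguments": {"commands": [[0.015,0.032,0,0.002,0.01,0,0],[0.014,0.03,-0.02,0,0,0,0],[0,0,-0.03,0,0,0,0],[0,0,-0.02,0,0,0,0],[0,0,0,0,0,0,0],[0,0,0,0,0,0,0]]}}

```text
time: 28.3
position: [0.594, 0.2162, 0.0765]
tool_rot: [-90.2, 0.4, 74.6]
contact_force: [0.5, -0.3, -1.0]
width: 0.744
```

Run:
```python
from h import *
s,st=wsnap('w10.png'); print(st['position'].round(4),st['tool_rot'].round(2),proj(s,np.array([.594,.2185,.003])),proj(s,np.array([.457,.233,.003])))
```

```text
[0.594  0.2162 0.0765] [-90.18   0.38  74.6 ] [285.17781629 218.51585745] [249.37936159   8.95037494]
```

View pics/w10.png

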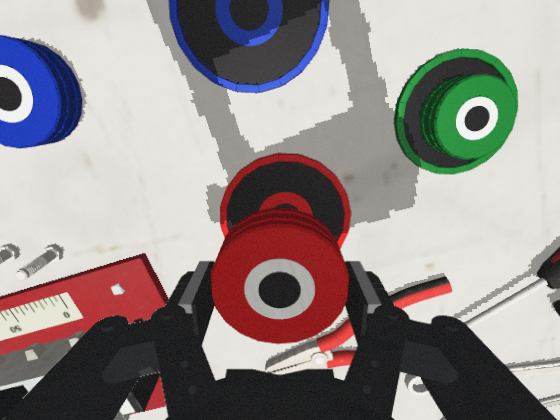

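The red dish is centred at column 286, as predicted, and the disc is held level. The pliers lie about 100 mm from the dish centre, clear of the fingers. Lowering.

>>> {"name": "jog_arm", "arguments": {"commands": [[0,0.0025,-0.015,0,0,0,0],[0,0,-0.025,0,0,0,0],[0,0,-0.01,0,0,0,0],[0,0,0,0,0,0,0],[0,0,0,0,0,0,0]]}}

```text
time: 28.98
position: [0.5959, 0.219, 0.0272]
tool_rot: [-90.4, 0.3, 74.6]
contact_force: [-0.2, -0.8, -1.7]
width: 0.748
```

>>> {"name": "jog_arm", "arguments": {"commands": [[-0.002,0,-0.01,0.002,0.005,0,0],[0,0,-0.005,0,0,0,0],[0,0,-0.002,0,0,0,0],[0,0,0,0,0,0,0]]}}

```text
time: 29.48
position: [0.5947, 0.2192, 0.0104]
tool_rot: [-90.2, 0.2, 74.6]
contact_force: [0.1, -0.5, -1.6]
width: 0.749
```

>>> {"name": "jog_arm", "arguments": {"commands": [[0,0,-0.001,0,0,0,0],[0,0,0,0,0,0,0],[0,0,0,0,0,0,85],[0,0,0,0,0,0,100],[0,0,0.01,0,0,0,100],[0,0,0.045,0,0,0,100],[0,0,0.05,0,0,0,100],[-0.03,-0.032,0.02,0,0,0,100],[-0.032,-0.035,0,0,0,0,100],[-0.032,-0.035,0,0,0,0,100],[-0.02,-0.02,0,0,0,0,100],[0,0,0,0,0,0,100]]}}

```text
time: 30.98
position: [0.4816, 0.0944, 0.1475]
tool_rot: [-91.1, -0.1, 74.6]
contact_force: [-0.4, 1.0, -0.1]
width: 1.003
```

Run:
```python
from h import *
s,st=wsnap('w11.png'); print(st['position'].round(4),st['tool_rot'].round(2),proj(s,np.array([.594,.2185,.027])),proj(s,np.array([.464,.078,.024])))
```

```text
[0.4816 0.0944 0.1475] [-9.110e+01 -7.000e-02  7.463e+01] [434.51587312 271.38398859] [257.72036102 183.09722763]
```

View pics/w11.png

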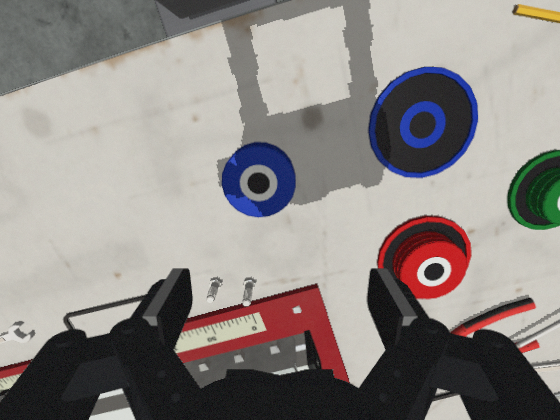

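Red is placed, with its ring at (434,271) as predicted. Blue's ring is at (258,182), also as predicted. That makes 15 pictures viewed, so I'll use fits from here and save the last one for the final check.

>>> {"name": "jog_arm", "arguments": {"commands": [[-0.009,-0.008,0,0.005,0.018,0,100],[-0.008,-0.008,-0.03,0,0,0,100],[0,0,-0.04,0,0,0,100],[0,0,-0.025,0,0,0,100],[0,0,0,0,0,0,100],[0,0,0,0,0,0,100]]}}

```text
time: 31.78
position: [0.4687, 0.0793, 0.0536]
tool_rot: [-90.2, -0.2, 74.9]
contact_force: [-0.1, -0.1, -0.1]
width: 1.002
```

Run:
```python
from h import *
s=load('w11.png'); im=cv2.imread('pics/w11.png'); print(fit(s,im,423,122,116,.005,62),world(s,258,182.5,.024))
```

```text
(array([456.4, 231.9]), 48.5) [0.46354536 0.07839302 0.024     ]
```

>>> {"name": "jog_arm", "arguments": {"commands": [[-0.005,-0.001,-0.012,0,0,0,100],[0,0,-0.02,0,0,0,100],[0,0,-0.008,0,0,0,100],[0,0,0,0,0,0,100],[0,0,0,0,0,0,100]]}}

```text
time: 32.4
position: [0.4661, 0.0781, 0.0154]
tool_rot: [-90.6, -0.2, 74.9]
contact_force: [0.5, 0.1, -0.5]
width: 0.995
```

>>> {"name": "jog_arm", "arguments": {"commands": [[-0.002,0,-0.005,0.003,0.01,0,100],[0,0,-0.004,0,0,0,100],[0,0,0,0,0,0,100],[0,0,0,0,0,0,60],[0,0,0,0,0,0,0],[0,0,0,0,0,0,0],[0,0,0,0,0,0,0]], "force": 50}}

```text
time: 33.28
position: [0.4653, 0.0781, 0.0075]
tool_rot: [-90.1, -0.3, 74.9]
contact_force: [-0.5, -0.2, -1.3]
width: 0.746
```

>>> {"name": "jog_arm", "arguments": {"commands": [[0,0,0.015,0,0,0,0],[0,0,0.03,0,0,0,0],[0,0,0.02,0,0,0,0],[-0.001,0.034,0,0,0,0,0],[-0.001,0.036,0,0,0,0,0],[-0.001,0.036,0,0,0,0,0],[-0.001,0.036,0,0,0,0,0],[0,0.01,0,0,0,0,0],[0,0,0,0,0,0,0]]}}

```text
time: 34.4
position: [0.4621, 0.2339, 0.0817]
tool_rot: [-90.4, -0.4, 74.9]
contact_force: [0.3, -0.6, -1.6]
width: 0.749
```

>>> {"name": "jog_arm", "arguments": {"commands": [[-0.004,-0.0015,-0.015,0.002,0.006,0,0],[0,0,-0.025,0,0,0,0],[0,0,-0.015,0,0,0,0],[0,0,0,0,0,0,0],[0,0,0,0,0,0,0]]}}

```text
time: 35.02
position: [0.4572, 0.2282, 0.0234]
tool_rot: [-89.9, -0.3, 74.6]
contact_force: [0.2, 0.1, -2.5]
width: 0.747
```

>>> {"name": "jog_arm", "arguments": {"commands": [[0.001,0.004,-0.004,0,0,0,0],[0,0,-0.004,0,0,0,0],[0,0,-0.002,0,0,0,0],[0,0,0,0,0,0,0],[0,0,0,0,0,0,0]]}}

```text
time: 35.65
position: [0.4598, 0.2329, 0.0144]
tool_rot: [-90.1, -0.4, 74.6]
contact_force: [0.8, 0.2, -1.1]
width: 0.749
```

>>> {"name": "jog_arm", "arguments": {"commands": [[-0.0015,0,-0.002,0,0,0,0],[0,0,-0.001,0,0,0,0],[0,0,0,0,0,0,0],[0,0,0,0,0,0,0]]}}

```text
time: 36.15
position: [0.4582, 0.2329, 0.0114]
tool_rot: [-90.1, -0.4, 74.6]
contact_force: [0.2, 0.2, -0.9]
width: 0.746
```

>>> {"name": "jog_arm", "arguments": {"commands": [[0,0,-0.0005,0,0,0,0],[0,0,0,0,0,0,85],[0,0,0,0,0,0,100],[0,0,0.01,0,0,0,100],[0,0,0.04,0,0,0,100],[0,0,0.05,0,0,0,100],[0,-0.03,0.05,0,0,0,100],[0,-0.045,0.05,0,0,0,100],[0,-0.045,0.05,0,0,0,100],[0,-0.045,0.04,0,0,0,100],[0,0,0,0,0,0,100],[0,0,0,0,0,0,100]]}}

```text
time: 37.65
position: [0.4566, 0.072, 0.3066]
tool_rot: [-90.7, -0.4, 74.7]
contact_force: [-0.2, -0.2, -0.3]
width: 0.999
```

Run:
```python
from h import *
s,st=wsnap('w12.png'); t=snap('top','top2.png'); print(st['position'].round(4),st['tool_rot'].round(2),st['time'])
im=cv2.imread('pics/w12.png'); D={'R':(.594,.2185),'G':(.5525,.348),'B':(.4565,.2325),'Y':(.4467,-.2605),'V':(.4975,-.388)}
out=[]
for n,(x,y) in D.items():
    X=np.array([x,y,.027])
    for q,I,k in((s,im,6),(t,cv2.cvtColor(t['frame'],cv2.COLOR_RGB2BGR),6)):
        p=proj(q,X); print(n,p.round(1))
        if not(0<=p[0]<560 and 0<=p[1]<420): c=np.zeros((40,40,3),np.uint8)
        else: c=cv2.getRectSubPix(I,(40,40),tuple(map(float,p)))
        c=cv2.resize(c,(240,240),interpolation=cv2.INTER_CUBIC); cv2.drawMarker(c,(120,120),(255,0,255),0,14,1)
        c=cv2.resize(c,(160,160)); out.append(c)
cv2.imwrite('pics/fin.png',np.vstack([np.hstack(out[0::2]),np.hstack(out[1::2])]))
```

```text
[0.4566 0.072  0.3066] [-90.7   -0.41  74.7 ] 37.65
R [399.6 225.3]
R [231.4 212. ]
G [486.2 176.3]
G [200.2 237.2]
B [395.7 130.7]
B [242.1 250.5]
Y [ 58.  216.2]
Y [376.  199.1]
V [  2.5 265.6]
V [402.5 172.7]
```

View pics/fin.png

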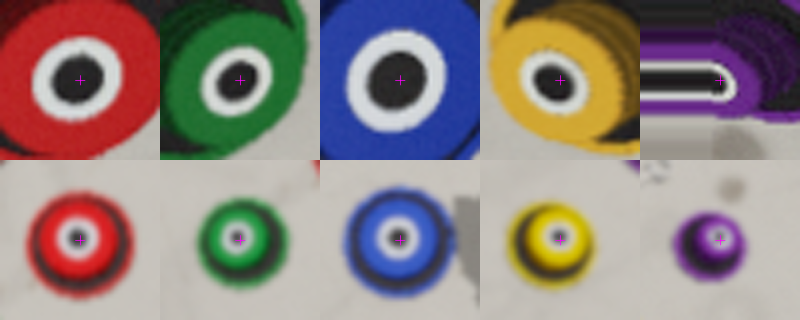

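All five rings sit within about 2 px (roughly 3 mm) of where a centred disc on its dish floor would appear, in both the wrist and top views. The violet one is cut off at the wrist picture's edge, so only its top-view check counts here. Handing in.

```bash
python3 -c "
from h import *
print(arm.job_done())"
```

```text
the job is handed in; nothing more can be done
None
```

Both stacks are apart and all five adapters are in the dishes of their own colour. I handed the job in at about 37.7 s on the robot's clock, out of 109 s. I moved them in the order violet, green, yellow, red, blue.

- **Position:** In the last pictures (wrist and top cameras), every adapter's metal circle was within about 2 px, roughly 3 mm, of where a centred disc on the dish floor should appear. The limit is 12 mm.
- **Violet:** It was cut off at the edge of the last wrist picture, so I relied on the top view there. An earlier wrist view, taken just after it was placed, had it within about 2–3 mm.
- **Height and tilt:** I did not measure these directly. Each disc was released within about 1 mm of the dish floor with the tool less than 1° off vertical, and all of them looked flat and inside their rims.
- **Force and clearance:** The wrist force readings stayed under about 3 N. At the end the gripper was open about 0.3 m above the bench, touching nothing.

None of the checks failed. The two cameras disagreed by about 2–3 mm, which is close to the stated calibration error of about 2 mm.

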